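# Seat the proud sample tube and start the shaker

## Task

One of the six red-capped tubes in the rack on the shaker is standing proud: with the fingertips, gently push it straight down until its cap rests on the rack like the others, without pulling it up. Then gently press the large round start key on the control pad well down for a moment, let it come back up, and withdraw. Leave the other tubes and the square keys untouched, and do not disturb the other things on the bench and shaker.

Things in the scene. Friction and masses are not known exactly. Their poses are not given: they have to be found in the camera images.
- shaker: white shaker, 220 x 260 mm, deck 55 mm above the bench; clamped in the middle of the deck a white open-sided rack for six tubes (118 x 176 mm, two rows of three, neighbours' axes 55 mm apart), its top plate 140 mm above the bench. Does not move. Origin: centre of its underside, at bench height; z up, y along the rows of three
- proud_tube: the one sample tube that is not fully seated: its cap stands 16 to 26 mm above the rack's top plate and above the five other caps. Its place in the rack changes. Red cap 32 mm across and 15 mm high, with a flat top; clear body 25 mm across, label white. Origin: centre of the cap's lower rim, 140 mm above the bench when seated; z up
- proud_tube_top (a point): centre of the flat top of the proud tube's cap, 15 mm above the tube's origin, 155 mm above the bench when seated. The tube slides straight down with about 4 N of friction, stays where it is left, and stops hard when the cap's lower rim rests on the rack plate
- control_pad: the shaker's grey control pad, a box 150 x 160 mm, white face 37 mm above the bench, with four grey keys in a square 56 mm apart (centre to centre). Does not move. Origin: centre of its underside, at bench height; z up
- start_key: the start key: the only round key, and the largest, 32 mm across, flat top 45 mm above the bench (8 mm above the pad's face). Its place among the four changes. Spring key: goes straight down 5 mm to a hard stop, 1 N to start and 5 N fully down, comes back up when let go. Origin: centre of its top face; z up
- tube_b: the same tube with its cap resting on the rack plate already; origin at the cap's lower rim on the tube's axis, z up. Not to be touched
- tube_c: the same tube with its cap resting on the rack plate already; origin at the cap's lower rim on the tube's axis, z up. Not to be touched
- tube_d: the same tube with its cap resting on the rack plate already; origin at the cap's lower rim on the tube's axis, z up. Not to be touched
- tube_e: the same tube with its cap resting on the rack plate already; origin at the cap's lower rim on the tube's axis, z up. Not to be touched
- tube_f: the same tube with its cap resting on the rack plate already; origin at the cap's lower rim on the tube's axis, z up. Not to be touched
- key_b: square grey key 18 x 18 mm of another function, standing 8 mm above the pad like the start key, with the same spring; origin at the centre of its top face. Not to be touched
- key_c: square grey key 18 x 18 mm of another function, standing 8 mm above the pad like the start key, with the same spring; origin at the centre of its top face. Not to be touched
- key_d: square grey key 18 x 18 mm of another function, standing 8 mm above the pad like the start key, with the same spring; origin at the centre of its top face. Not to be touched
- spare_cap: loose red tube cap, 32 mm across, 15 mm high, lying on the shaker's deck beside the rack; origin at the centre of its underside
- reagent_bottle: amber bottle on the bench, 64 mm across, 130 mm high; origin at the centre of its underside
- sample_jar: white jar on the bench, 56 mm across, 70 mm high; origin at the centre of its underside
- beaker: glass beaker on the bench, 68 mm across, 90 mm high; origin at the centre of its underside
- well_plate: yellow and white well plate on the bench, 86 x 128 x 26 mm; origin at the centre of its underside
- marker: dark marker pen lying on the bench, 135 mm long (along its y), 14 mm thick; origin at the centre of its underside

How it is judged:
By the outcome, as a careful person would: the job done as asked, in the order asked, and still so for the second after the job is handed in, with the robot touching nothing.
It also fails if it takes over 40 s, if anything falls off the work surface, if the arm or the gripper's body presses on something with over 40 N, if the wrist force passes 120 N, or if a joint passes its speed limit or range.

## Robot

A 6-joint arm with a two-finger parallel gripper is mounted at the origin on the work surface. World frame = base frame: x ahead of the robot, y to its left, z up, the work surface at z = 0. Lengths are in m, angles in degrees, forces in N, time in s.
With the tool pointing down it reaches from about 0.35 to 0.875 m from the base axis. Payload 4.2 kg.
Tool frame: the origin (TCP) lies between the finger pads; the fingertips stand 8 mm ahead of it and the grasp point (between the pads) lies 11 mm behind it; z points along the fingers, y is the line along which they close (so a half turn about z gives the same grasp; the last joint's range is limited). The gripper opens to 87 mm and grips with 3 to 60 N. Pads are 19 mm wide; open, the fingers measure 117 mm over their backs; the gripper's body (75 mm by 190 mm) begins 51 mm behind the grasp point.
Start: joints at [91.307, 22.042, 0.453, 0, -68.411, -14.817], TCP at [0.146, 0.608, 0.231] pointing down, gripper open.
Joint ranges: [-179.83, 179.83], [-69.29, 118.12], [-61.27, 80.66], [-181.25, 117.63], [-171.15, -9.14], [-177.46, 177.46]. Speed limits (degrees/s): [159.86, 159.86, 180, 180, 180, 180].

## Interface

Orientations are given as a 3x3 rotation matrix whose columns are the frame's x, y, z axes.
In Python, from station import sense, capture, camera_model, finish_job, find_in gives the robot as it stands. The module is installed in compiled form; this text tells all that it offers.
- The arm moves only by the tool arm_command, never from a script. Its argument "motion" is a list of rows, each a list of 7 numbers: the finger opening in mm, from 0 to 87, then the shift along the tool's x, y, z in mm, then the turn, a rotation vector about the tool's x, y, z in rad. In form: [[jaw, dx, dy, dz, rx, ry, rz], ...]. A call has 1 to 8 rows; each row shifts and turns the commanded pose from where the row before left it, along the tool's axes as they then stand; what a row does not reach is not made up. A row lasts 1/10 s, in which the tool goes at most 50 mm and 8.59 degrees, less where a joint would pass 70% of its speed; a pose out of reach is approached as far as the arm can. A call with a gripper value outside its range is refused whole. The fingers move at their own pace and stop on an object; the grip force is fixed at half the most. Time passes only in rows, so rows that do not move let the fingers close. It gives the time, the measured TCP pose, the force, the opening and the grip force at its end, in the units of the state.
- sense(): the state, without advancing time (a new reading comes with each control period).
- capture(name): name is "side" or "top"; returns the picture (420x560x3 uint8, red, green, blue); there is no depth.
- camera_model(name): a dict with "fx", "fy", "cx", "cy" (pixels), "R" (3x3) and "t" (3): a world point X has camera coordinates R X + t. Camera axes: x right, y down, z forward; pixel columns grow to the right and rows downward; lengths in m; the calibration is good to about 2 mm. A picture is of the moment at which its call begins. camera_model takes no time and is no camera call.
- finish_job(): hands the job in; it is judged then, once.
Trained networks look in the newest picture that a camera, given by its name, has taken for a name from the list of things; names that differ only in an ending like _2 or _b are one class to them, and where a whole thing is asked for, a point or a joint stands for the part that bears it (a point fixed in the world has none). Each returns a list of dicts, best first, with "p" (0 to 1); they miss things now and then, are a little off and sometimes report something else, mostly with a low value. They report only what shows in the picture. A call takes as long as a camera call.
- find_in(target, camera): "location" ([row, column] in pixels, amid what is visible of it).
The state is a dict: "time_s": time; "joints": joint angles; "joint_velocities": joint speeds; "effort": joint torques, N m; "tcp_pos": TCP position; "ee_rot": TCP orientation; "wrist_force": force on the tool from outside, world axes, zero at the start; "moment": the same for the moment, N m; "gripper_width": opening from 0.0 (shut) to 1.0 (fully open); "gripper_force": force on a finger pad.
Only numpy, scipy, OpenCV 4.12 (cv2) and the standard library are available. Lean on these libraries where they do the work, as an engineer would, in place of code of your own. Each camera call takes 0.05 s, during which the arm holds its last target. There are 200 camera calls.

## Working session

There is one attempt and no reset: what is moved stays moved. The work goes in short steps, Python scripts to look and compute and a tool call to move; the robot and the scene stay as the last step left them, time stands still between calls to the robot, and variables do not carry over. Pictures are saved under pics/ and viewed, at most 10 in all, crops included, and the job is handed in when it is done.

Besides the shell and the picture viewer there is one more tool, called in YAML: its name, and indented under it one key for each argument. arm_command: Moves the arm, as the interface text tells. Its arguments: {"type":"object","properties":{"motion":{"type":"array"}},"required":["motion"]}

```bash
mkdir -p pics
cat > h.py <<'E'
import numpy as np, cv2
from station import *
def ray(cam,rc):
    m=camera_model(cam);R=np.array(m["R"]);t=np.array(m["t"])
    d=R.T@np.array([(rc[1]-m["cx"])/m["fx"],(rc[0]-m["cy"])/m["fy"],1]);return -R.T@t,d
def atz(cam,rc,z):
    c,d=ray(cam,rc);return c+d*(z-c[2])/d[2]
def proj(cam,X):
    m=camera_model(cam);p=np.array(m["R"])@np.array(X)+np.array(m["t"])
    return [m["fy"]*p[1]/p[2]+m["cy"],m["fx"]*p[0]/p[2]+m["cx"]]
def snap(cam,name):
    im=capture(cam);cv2.imwrite(f"pics/{name}.png",im[:,:,::-1]);return im
E
python3 - <<'E'
from h import *
np.set_printoptions(precision=3,suppress=True)
for c in("top","side"):
    snap(c,c+"0"); print(c,"cam at",ray(c,[0,0])[0])
    for n,z in(("proud_tube_top",.176),("proud_tube",.17),("tube_b",.15),("start_key",.045),("key_b",.045)):
        for r in find_in(n,c)[:6]:
            print(c,n,round(r["p"],2),np.round(r["location"],1),atz(c,r["location"],z))
s=sense();print(s["time_s"],s["ee_rot"],s["tcp_pos"])
E
```

```text
top cam at [0.443 0.007 1.265]
top proud_tube_top 0.43 [186.3 357. ] [ 0.595 -0.195  0.176]
top proud_tube 0.58 [188.2 360. ] [ 0.591 -0.204  0.17 ]
top proud_tube 0.54 [286.2 129.3] [0.369 0.358 0.17 ]
top tube_b 0.7 [188.5 379.2] [ 0.592 -0.255  0.15 ]
top tube_b 0.66 [215.7 357.2] [ 0.526 -0.198  0.15 ]
top tube_b 0.53 [215.  334.7] [ 0.529 -0.142  0.15 ]
top tube_b 0.36 [301.9 434.7] [ 0.311 -0.378  0.15 ]
top start_key 0.65 [206.  195.4] [0.571 0.219 0.045]
top start_key 0.19 [234.6 355.7] [ 0.483 -0.211  0.045]
top key_b 0.61 [225.3 210.1] [0.518 0.18  0.045]
top key_b 0.46 [208.5 215.5] [0.563 0.165 0.045]
side cam at [-0.106 -0.633  0.965]
side proud_tube_top 0.71 [222.4 336.7] [ 0.583 -0.196  0.176]
side proud_tube 0.75 [226.1 336.5] [ 0.577 -0.2    0.17 ]
side tube_b 0.62 [239.1 325.3] [ 0.536 -0.197  0.15 ]
side tube_b 0.54 [231.9 310.8] [ 0.531 -0.152  0.15 ]
side tube_b 0.46 [235.8 356.1] [ 0.599 -0.25   0.15 ]
side tube_b 0.45 [218.8 322.1] [ 0.59  -0.143  0.15 ]
side start_key 0.48 [190.4 228.5] [0.58  0.24  0.045]
0.6 [[ 0.972 -0.234 -0.   ]
 [-0.234 -0.972  0.   ]
 [-0.    -0.    -1.   ]] [0.146 0.608 0.231]
```

View pics/top0.png

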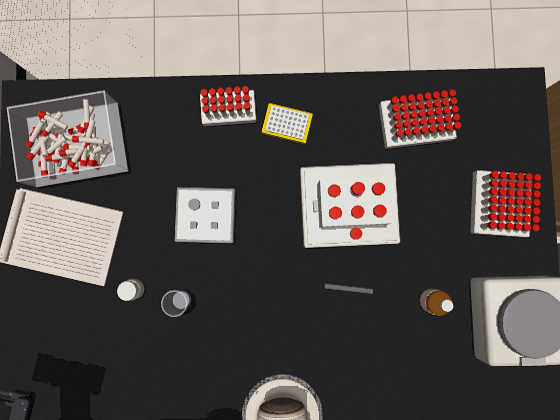

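View pics/side0.png

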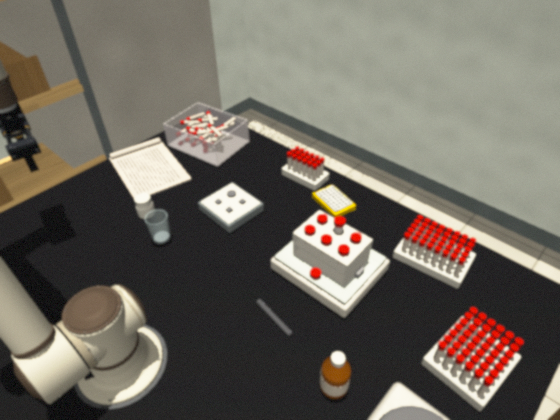

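The top view shows the rack's caps at rows 189/212 and columns 334/357/379. The proud one is far-middle at (188,358), and the side view agrees at (222,338). The round key is at (204,194) in the top view. I'll refine these by segmentation.

Run:
```python
from h import *
np.set_printoptions(precision=4,suppress=True)
def comps(cam,box,f,amin):
    im=cv2.imread(f"pics/{cam}0.png").astype(int);b,g,r=im[...,0],im[...,1],im[...,2]
    m=f(r,g,b).astype(np.uint8);k=np.zeros_like(m);k[box[0]:box[1],box[2]:box[3]]=1
    n,_,st,ce=cv2.connectedComponentsWithStats(m*k)
    return [(st[i,4],ce[i][::-1],st[i,:4]) for i in range(1,n) if st[i,4]>amin]
red=lambda r,g,b:(r>110)&(g<70)&(b<70)
for cam,box in(("top",(170,245,300,400)),("side",(205,285,295,370))):
    for a,c,bb in comps(cam,box,red,15): print(cam,a,c,bb,atz(cam,c,.153),atz(cam,c,.173))
gray=lambda r,g,b:(r<190)&(r>60)
for cam,box in(("top",(193,236,183,228)),("side",(188,217,215,250))):
    for a,c,bb in comps(cam,box,gray,8): print(cam,a,c,bb,atz(cam,c,.043))
```

```text
top 122 [187.8607 358.0082] [352 182  13  13] [ 0.5945 -0.202   0.153 ] [ 0.5918 -0.1983  0.173 ]
top 117 [188.2308 378.3504] [373 183  12  12] [ 0.5923 -0.2523  0.153 ] [ 0.5897 -0.2476  0.173 ]
top 118 [190.2373 333.7288] [328 185  13  12] [ 0.5901 -0.1418  0.153 ] [ 0.5875 -0.1391  0.173 ]
top 118 [210.4322 379.5678] [374 205  12  12] [ 0.5372 -0.253   0.153 ] [ 0.5355 -0.2483  0.173 ]
top 118 [212.3729 335.1102] [329 207  13  12] [ 0.5351 -0.1433  0.153 ] [ 0.5335 -0.1406  0.173 ]
top 118 [211.3559 357.3729] [352 206  12  12] [ 0.5363 -0.1982  0.153 ] [ 0.5346 -0.1945  0.173 ]
top 102 [232.9608 355.7059] [350 228  12  11] [ 0.4832 -0.192   0.153 ] [ 0.4825 -0.1885  0.173 ]
side 63 [218.9206 321.8413] [318 215   9   9] [ 0.5869 -0.1444  0.153 ] [ 0.5699 -0.1565  0.173 ]
side 99 [220.8081 339.8384] [335 216  11  11] [ 0.6136 -0.1856  0.153 ] [ 0.5959 -0.1966  0.173 ]
side 63 [229.8254 309.5397] [306 226   8   9] [ 0.5321 -0.1459  0.153 ] [ 0.5164 -0.1579  0.173 ]
side 73 [239.5616 325.9863] [322 235   9  10] [ 0.5331 -0.2005  0.153 ] [ 0.5173 -0.2111  0.173 ]
side 70 [237.9429 355.
[... 305 characters left out ...]
198  12  13] [0.5762 0.2236 0.043 ]
top 51 [204.8627 214.5686] [211 202   8   7] [0.5728 0.1677 0.043 ]
top 56 [224.6786 193.3393] [190 221   8   8] [0.5205 0.2258 0.043 ]
top 51 [225.0392 213.9412] [210 222   8   8] [0.5181 0.1702 0.043 ]
side 13 [189.5385 217.7692] [215 188   7   5] [0.5604 0.2726 0.043 ]
side 21 [190.4762 245.0952] [240 188  10   7] [0.6183 0.1997 0.043 ]
side 42 [193.5714 231.0238] [227 191   9   6] [0.5759 0.2235 0.043 ]
side 16 [201.5 218. ] [216 200   5   4] [0.5202 0.2261 0.043 ]
side 16 [201.5 242. ] [240 200   5   4] [0.5725 0.1671 0.043 ]
side 20 [209.8  228.85] [226 208   6   5] [0.5166 0.1698 0.043 ]
side 30 [214.4 246.3] [241 211   9   6] [0.5388 0.1126 0.043 ]
```

arm_command:
  motion:
    - [0,30,33,0,0,0,0]
    - [0,31,34,0,0,0,0]
    - [0,31,34,0,0,0,0]
    - [0,31,34,0,0,0,0]
    - [0,31,34,0,0,0,0]
    - [0,31,34,0,0,0,0]
    - [0,31,34,0,0,0,0]
    - [0,31,34,0,0,0,0]

```text
time_s: 1.4
tcp_pos: [0.3233, 0.2848, 0.231]
ee_rot: [[0.972, -0.233, 0.001], [-0.233, -0.972, 0.001], [0.0, -0.001, -1.0]]
wrist_force: [1.0, 0.9, 0.5]
gripper_width: 0.358
gripper_force: 0.0
```

arm_command:
  motion:
    - [0,31,34,0,0,0,0]
    - [0,31,34,0,0,0,0]
    - [0,31,34,0,0,0,0]
    - [0,31,34,0,0,0,0]
    - [0,31,34,0,0,0,0]
    - [0,31,34,0,0,0,0]
    - [0,31,34,0,0,0,0]
    - [0,31,34,0,0,0,0]

```text
time_s: 2.2
tcp_pos: [0.5012, -0.0378, 0.231]
ee_rot: [[0.972, -0.234, 0.001], [-0.234, -0.972, 0.0], [0.001, -0.0, -1.0]]
wrist_force: [0.6, 1.1, -0.1]
gripper_width: 0.009
gripper_force: 0.0
```

arm_command:
  motion:
    - [0,31,34,0,0,0,0]
    - [0,31,34,0,0,0,0]
    - [0,31,34,0,0,0,0]
    - [0,22,23,0,0,0,0]
    - [0,11,11,0,0,0,0]
    - [0,0,0,20,0,0,0]
    - [0,0,0,5,0,0,0]
    - [0,0,0,0,0,0,0]

```text
time_s: 3.0
tcp_pos: [0.5904, -0.1975, 0.2045]
ee_rot: [[0.972, -0.234, -0.003], [-0.234, -0.972, 0.0], [-0.003, 0.0, -1.0]]
wrist_force: [0.1, 1.1, 0.3]
gripper_width: 0.003
gripper_force: 0.0
```

Run:
```python
from h import *
s=sense();p=s["tcp_pos"];print(s["time_s"],p,s["wrist_force"])
for c in("top","side"):
    im=snap(c,c+"1")
a=cv2.imread("pics/side1.png")[185:285,290:390];b=cv2.imread("pics/top1.png")[150:250,310:410]
cv2.imwrite("pics/c1.png",cv2.resize(np.hstack([b,a]),(800,400),interpolation=cv2.INTER_CUBIC))
tip=np.array(p)+[0,0,-.008];print(proj("side",tip),proj("top",tip))
```

```text
3.0 [ 0.59042751 -0.19745311  0.20449924] [0.06782921 1.08146271 0.32832226]
[np.float64(215.595353113084), np.float64(339.60245729242723)] [np.float64(187.05860590593517), np.float64(359.4923382126798)]
```

View pics/c1.png

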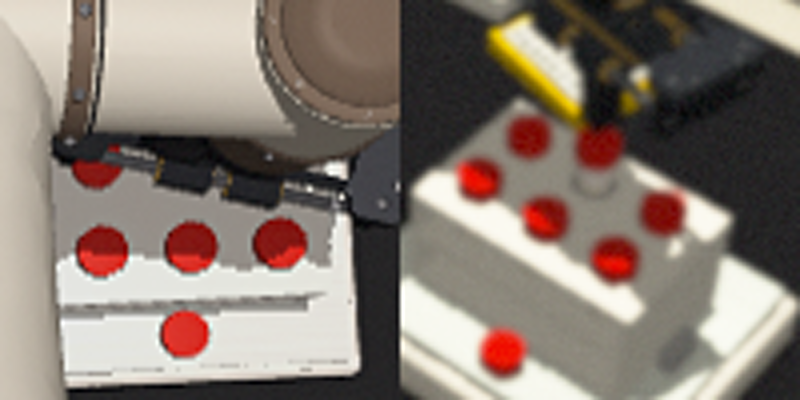

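The side crop shows the closed fingertips directly above the proud cap, at about (220,340) in full-image pixels. Going down slowly.

arm_command:
  motion:
    - [0,0,0,8,0,0,0]
    - [0,0,0,4,0,0,0]
    - [0,0,0,3,0,0,0]
    - [0,0,0,3,0,0,0]
    - [0,0,0,3,0,0,0]
    - [0,0,0,3,0,0,0]
    - [0,0,0,3,0,0,0]
    - [0,0,0,0,0,0,0]

```text
time_s: 3.9
tcp_pos: [0.5912, -0.1975, 0.1782]
ee_rot: [[0.972, -0.234, -0.0], [-0.234, -0.972, 0.0], [-0.0, -0.0, -1.0]]
wrist_force: [-1.1, 0.2, 1.1]
gripper_width: 0.001
gripper_force: 0.8
```

arm_command:
  motion:
    - [0,0,0,2,0,0,0]
    - [0,0,0,2,0,0,0]
    - [0,0,0,2,0,0,0]
    - [0,0,0,2,0,0,0]

```text
time_s: 4.3
tcp_pos: [0.5912, -0.1976, 0.1704]
ee_rot: [[0.972, -0.234, 0.0], [-0.234, -0.972, 0.0], [0.0, -0.0, -1.0]]
wrist_force: [-0.9, 2.1, 3.5]
gripper_width: -0.001
gripper_force: 1.8
```

arm_command:
  motion:
    - [0,0,0,2,0,0,0]
    - [0,0,0,1,0,0,0]
    - [0,0,0,1,0,0,0]

```text
time_s: 4.6
tcp_pos: [0.5912, -0.1976, 0.1664]
ee_rot: [[0.972, -0.234, -0.0], [-0.234, -0.972, 0.0], [-0.0, 0.0, -1.0]]
wrist_force: [-2.1, 1.0, 4.1]
gripper_width: 0.008
gripper_force: 1.8
```

Sliding with about 4 N. Stepping by 1 mm until the stop.

arm_command:
  motion:
    - [0,0,0,1,0,0,0]
    - [0,0,0,1,0,0,0]
    - [0,0,0,0,0,0,0]

```text
time_s: 4.9
tcp_pos: [0.5912, -0.1976, 0.1644]
ee_rot: [[0.972, -0.234, 0.0], [-0.234, -0.972, 0.0], [0.0, -0.0, -1.0]]
wrist_force: [-0.7, 1.4, 3.3]
gripper_width: 0.002
gripper_force: 1.3
```

arm_command:
  motion:
    - [0,0,0,1,0,0,0]
    - [0,0,0,0,0,0,0]

```text
time_s: 5.1
tcp_pos: [0.5912, -0.1976, 0.1635]
ee_rot: [[0.972, -0.234, 0.0], [-0.234, -0.972, 0.0], [0.0, -0.0, -1.0]]
wrist_force: [-1.7, 1.7, 3.5]
gripper_width: 0.005
gripper_force: 1.5
```

arm_command:
  motion:
    - [0,0,0,0.5,0,0,0]
    - [0,0,0,0.3,0,0,0]
    - [0,0,0,0,0,0,0]

```text
time_s: 5.4
tcp_pos: [0.5913, -0.1976, 0.1635]
ee_rot: [[0.972, -0.233, 0.0], [-0.233, -0.972, -0.0], [0.001, 0.0, -1.0]]
wrist_force: [-2.1, 2.2, 6.0]
gripper_width: 0.005
gripper_force: 2.9
```

arm_command:
  motion:
    - [0,0,0,0.5,0,0,0]
    - [0,0,0,0,0,0,0]

```text
time_s: 5.6
tcp_pos: [0.5912, -0.1976, 0.1634]
ee_rot: [[0.972, -0.233, 0.001], [-0.233, -0.972, -0.0], [0.001, 0.0, -1.0]]
wrist_force: [-2.0, 2.7, 7.2]
gripper_width: -0.001
gripper_force: 3.8
```

Seated: hard stop at tip height 155 mm, force rising. Lifting and going to the key.

arm_command:
  motion:
    - [0,0,0,-4,0,0,0]
    - [0,0,0,-15,0,0,0]
    - [0,0,0,-25,0,0,0]
    - [0,0,0,-15,0,0,0]
    - [0,-6,-20,0,0,0,0]
    - [0,-11,-40,0,0,0,0]
    - [0,-13,-47,0,0,0,0]
    - [0,-13,-47,0,0,0,0]

```text
time_s: 6.4
tcp_pos: [0.5852, -0.0369, 0.2206]
ee_rot: [[0.972, -0.235, -0.0], [-0.235, -0.972, -0.0], [-0.0, 0.0, -1.0]]
wrist_force: [1.2, -0.0, 0.8]
gripper_width: 0.006
gripper_force: 0.0
```

arm_command:
  motion:
    - [0,-13,-47,0,0,0,0]
    - [0,-13,-47,0,0,0,0]
    - [0,-13,-47,0,0,0,0]
    - [0,-13,-47,0,0,0,0]
    - [0,-12,-43,0,0,0,0]
    - [0,-6,-21,0,0,0,0]
    - [0,0,0,20,0,0,0]
    - [0,0,0,0,0,0,0]

```text
time_s: 7.2
tcp_pos: [0.5745, 0.2236, 0.1977]
ee_rot: [[0.972, -0.233, -0.006], [-0.233, -0.972, -0.003], [-0.005, 0.004, -1.0]]
wrist_force: [0.2, -0.9, -0.2]
gripper_width: 0.006
gripper_force: 0.0
```

Run:
```python
from h import *
s=sense();p=s["tcp_pos"];print(s["time_s"],p,s["wrist_force"])
snap("side","side2");snap("top","top2")
a=cv2.imread("pics/side2.png")[185:285,290:390];b=cv2.imread("pics/top2.png")[150:250,310:410]
cv2.imwrite("pics/c2.png",cv2.resize(np.hstack([b,a]),(800,400),interpolation=cv2.INTER_CUBIC))
```

```text
7.2 [0.57445232 0.22364476 0.19773498] [ 0.15203527 -0.89859139 -0.23720408]
```

View pics/c2.png

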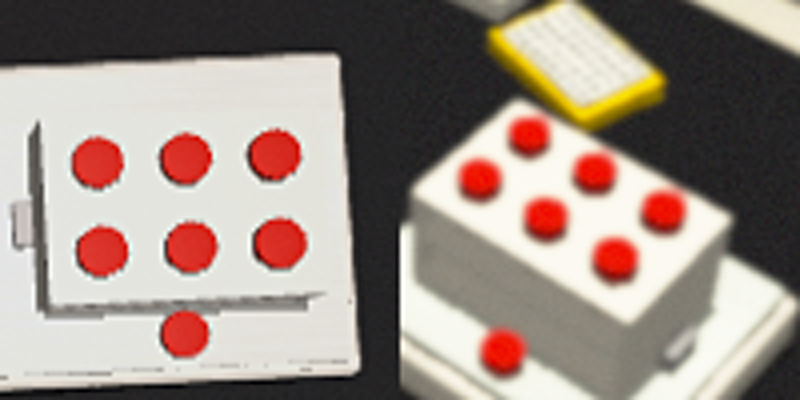

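All six caps now sit at the same height; the pushed one is at about (229,339) in the side view. Now the key.

arm_command:
  motion:
    - [0,0,0,30,0,0,0]
    - [0,0,0,40,0,0,0]
    - [0,0,0,30,0,0,0]
    - [0,0,0,20,0,0,0]
    - [0,0,0,10,0,0,0]
    - [0,0,0,0,0,0,0]

```text
time_s: 7.9
tcp_pos: [0.5762, 0.2227, 0.0706]
ee_rot: [[0.972, -0.235, -0.001], [-0.235, -0.972, -0.001], [-0.001, 0.001, -1.0]]
wrist_force: [-1.2, -0.7, 0.5]
gripper_width: 0.007
gripper_force: 0.0
```

arm_command:
  motion:
    - [0,0,0,8,0,0,0]
    - [0,0,0,4,0,0,0]
    - [0,0,0,2,0,0,0]
    - [0,0,0,2,0,0,0]
    - [0,0,0,1,0,0,0]
    - [0,0,0,1,0,0,0]
    - [0,0,0,0,0,0,0]

```text
time_s: 8.6
tcp_pos: [0.5763, 0.2237, 0.0534]
ee_rot: [[0.972, -0.234, 0.0], [-0.234, -0.972, 0.0], [0.0, -0.0, -1.0]]
wrist_force: [-0.4, -0.2, 0.5]
gripper_width: 0.009
gripper_force: 0.4
```

arm_command:
  motion:
    - [0,0,0,1,0,0,0]
    - [0,0,0,1,0,0,0]
    - [0,0,0,0,0,0,0]

```text
time_s: 8.9
tcp_pos: [0.5763, 0.2237, 0.0515]
ee_rot: [[0.972, -0.233, 0.0], [-0.233, -0.972, 0.0], [0.0, -0.0, -1.0]]
wrist_force: [-1.9, 0.6, 1.5]
gripper_width: 0.003
gripper_force: 1.2
```

arm_command:
  motion:
    - [0,0,0,1,0,0,0]
    - [0,0,0,1,0,0,0]
    - [0,0,0,0.7,0,0,0]
    - [0,0,0,0,0,0,0]

```text
time_s: 9.3
tcp_pos: [0.5763, 0.2237, 0.0488]
ee_rot: [[0.972, -0.233, 0.0], [-0.233, -0.972, 0.0], [0.0, -0.0, -1.0]]
wrist_force: [-2.2, -0.7, 5.2]
gripper_width: 0.004
gripper_force: 2.3
```

arm_command:
  motion:
    - [0,0,0,0.5,0,0,0]
    - [0,0,0,0.3,0,0,0]
    - [0,0,0,0,0,0,0]

```text
time_s: 9.6
tcp_pos: [0.5763, 0.2237, 0.0485]
ee_rot: [[0.972, -0.233, 0.001], [-0.233, -0.972, 0.0], [0.001, -0.0, -1.0]]
wrist_force: [-2.2, 0.0, 6.3]
gripper_width: 0.005
gripper_force: 3.4
```

arm_command:
  motion:
    - [0,0,0,0.3,0,0,0]
    - [0,0,0,0,0,0,0]
    - [0,0,0,0,0,0,0]

```text
time_s: 9.9
tcp_pos: [0.5763, 0.2237, 0.0484]
ee_rot: [[0.972, -0.233, 0.001], [-0.233, -0.972, 0.0], [0.001, -0.0, -1.0]]
wrist_force: [-3.5, 0.7, 8.4]
gripper_width: 0.005
gripper_force: 4.0
```

arm_command:
  motion:
    - [0,0,0,-3,0,0,0]
    - [0,0,0,-5,0,0,0]
    - [0,0,0,-20,0,0,0]
    - [0,0,0,-40,0,0,0]
    - [0,0,0,-45,0,0,0]
    - [0,0,0,-40,0,0,0]
    - [0,0,0,-15,0,0,0]
    - [0,0,0,0,0,0,0]

```text
time_s: 10.7
tcp_pos: [0.5772, 0.2241, 0.2182]
ee_rot: [[0.972, -0.234, 0.005], [-0.234, -0.972, 0.003], [0.004, -0.004, -1.0]]
wrist_force: [-0.5, 0.4, -0.3]
gripper_width: 0.005
gripper_force: 0.0
```

arm_command:
  motion:
    - [0,-20,-20,0,0,0,0]
    - [0,-30,-30,0,0,0,0]
    - [0,-30,-30,0,0,0,0]
    - [0,-30,-30,0,0,0,0]
    - [0,-20,-20,0,0,0,0]
    - [0,0,0,0,0,0,0]
    - [0,0,0,0,0,0,0]

```text
time_s: 11.4
tcp_pos: [0.4791, 0.38, 0.2132]
ee_rot: [[0.973, -0.233, -0.003], [-0.233, -0.973, -0.003], [-0.002, 0.004, -1.0]]
wrist_force: [0.4, 0.2, 0.2]
gripper_width: 0.005
gripper_force: 0.0
```

Run:
```python
from h import *
s=sense();print(s["time_s"],s["tcp_pos"],s["wrist_force"])
snap("side","side3")
```

```text
11.4 [0.47913636 0.38000596 0.21320596] [0.38273879 0.19334051 0.21022238]
```

View pics/side3.png

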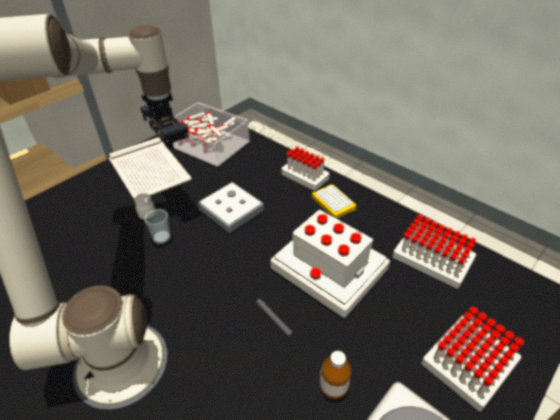

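The final view shows the caps level, with the pushed one at about (229,339). The control pad at (231,205) and everything else are undisturbed, and the arm is clear.

```bash
python3 -c "from station import *;print(finish_job())"
```

```text
the job is handed in; nothing more can be done
None
```

I pushed the proud tube down until its cap rested on the rack, pressed the start key to its stop and let go, then withdrew and handed in the job at 11.4 s; the verdict was not shown.

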